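Open the bottle warmer

ROBOT

A 6-joint arm with a two-finger parallel gripper is mounted at the origin on the work surface. World frame = base frame: x ahead of the robot, y to its left, z up, the work surface at z = 0. Lengths are in mm, angles in degrees, forces in N, time in s.
With the tool pointing down it reaches from about 350 to 850 mm from the base axis. Payload 8.1 kg.
Tool frame: the origin (TCP) lies at the very end of the fingers, on their centre line; the grasp point (between the pads) lies 19 mm behind it; z points along the fingers, y is the line along which they close (so a half turn about z gives the same grasp; the last joint's range is limited). The gripper opens to 85 mm and grips with 20 to 120 N. Pads are 22 mm wide; open, the fingers measure 114 mm over their backs; the gripper's body (76 mm by 85 mm) begins 54 mm behind the grasp point. The pads swing forward as they close: fully open they stand 13 mm farther back than shut.
Start: joints at [72.342, 7.471, 85.268, -0, 87.261, -4.893], TCP at [132.554, 585.179, 231.292] pointing down, gripper open.
Joint ranges: [-169.43, 169.43], [-51.17, 129.36], [1.28, 143.12], [-76.62, 256.62], [0, 156.53], [-152.29, 152.29]. Speed limits (degrees/s): [136.94, 136.94, 159.86, 180, 180, 180].

INTERFACE

Orientations are given as [roll, pitch, yaw] about the fixed x, y, z axes, in that order (R = Rz(yaw) Ry(pitch) Rx(roll)).
In Python, from bench import sense, eyes, job, models gives the robot as it stands. The module is installed in compiled form; this text tells all that it offers.
- The arm moves only by the tool apply_moves, never from a script. Its argument "rows" is a list of rows, each a list of 6 numbers: the shift along the tool's x, y, z in mm, then the turn, a rotation vector about the tool's x, y, z in rad. In form: [[dx, dy, dz, rx, ry, rz], ...]. A call has exactly 5 rows; each row shifts and turns the commanded pose from where the row before left it, along the tool's axes as they then stand; what a row does not reach is not made up. A row lasts 1/8 s, in which the tool goes at most 62.5 mm and 10.7 degrees, less where a joint would pass 70% of its speed; a pose out of reach is approached as far as the arm can. A call is refused whole if a number of a shift passes 62.5 or a number of a turn 0.188, either way. A call with a gripper value outside its range is refused whole. "fingers" is the finger opening in mm, from 0 to 85.4, set as the call begins (left out, the last holds). The fingers move at their own pace and stop on an object; "grip_force" is the grip in N (left out, the last holds). Time passes only in rows, so rows that do not move let the fingers close, or fill a call up. It gives the time, the measured TCP pose, the force, the opening and the grip force at its end, in the units of the state.
- sense(): the state, without advancing time (a new reading comes with each control period).
- eyes.snapshot(name): name is "side" or "top"; returns (picture, depth): 400x640x3 uint8, red, green, blue; 400x640 float32, mm along the optical axis (not along the pixel's ray), 0 where there is no reading.
- eyes.get_calibration(name): a dict with "intrinsics" (3x3 intrinsics, pixels), "R" (3x3) and "t" (3): a world point X has camera coordinates R X + t. Camera axes: x right, y down, z forward; pixel columns grow to the right and rows downward; lengths in mm; the calibration is good to about 2 mm. A picture is of the moment at which its call begins. get_calibration takes no time and is no camera call.
- job.hand_in(): hands the job in; it is judged then, once.
Trained networks look in the newest picture that a camera, given by its name, has taken for a name from the list of things; names that differ only in an ending like _2 or _b are one class to them, and where a whole thing is asked for, a point or a joint stands for the part that bears it (a point fixed in the world has none). Each returns a list of dicts, best first, with "confidence" (0 to 1); they miss things now and then, are a little off and sometimes report something else, mostly with a low value. They report only what shows in the picture. A call takes as long as a camera call.
- models.boxes_of(name, camera): "xyz" ([x, y, z] in mm, in world coordinates, good to about 4 mm: the middle of the surface that is visible of it).
- models.cut_out(name, camera): "pixels" (400x640 bool, what is visible of it).
- models.place_of(name, camera): "xyz" ([x, y, z] in mm, in world coordinates, good to about 4 mm: a listed point, or the origin of a listed thing).
The state is a dict: "time": time; "joint_pos": joint angles; "qd": joint speeds; "joint_efforts": joint torques, N m; "tool_pos": TCP position; "tcp_rot": TCP orientation; "ft_force": force on the tool from outside, world axes, zero at the start; "wrist_torque": the same for the moment, N m; "finger_gap": finger opening in mm; "grip_force": force on a finger pad.
Only numpy, scipy, OpenCV 4.12 (cv2) and the standard library are available. Lean on these libraries where they do the work, as an engineer would, in place of code of your own. Each camera call takes 0.05 s, during which the arm holds its last target. There are 200 camera calls.

TASK

Open the larger of the two bottle warmers so that its bottles can be got at: press down its release tab with a fingertip until the spring lifts the lid, then push the lid all the way back until it rests open by itself, and take the hand away. Leave the smaller warmer shut, and do not pick up, knock over or shove aside any of the bottles or the thermometer around it.

Things in the scene. Friction and masses are not known exactly. Their poses are not given: they have to be found in the camera images.
- warmer: the larger bottle warmer: white housing 150 mm deep (x), 160 mm wide (y), 100 mm high, with a blue lid on top and a black tab on the front; origin at the centre of its underside. Bolted down. Its own axes: +x from the front face (towards the robot, where the release tab is) to the hinge at the back, y along its width, z up. It turns up on the left or the right of the smaller one.
- warmer_lid (a joint): hinge angle of the larger warmer's lid, rad: 0 shut and latched, 1.85 open at its stop (16 degrees past upright, where it rests by its own weight). With the tab pressed a spring lifts it within a second to about 0.68 and no further; from there it must be pushed. Let go below about 1.6 it falls back there; beyond, it falls to the stop
- warmer_lid_edge (a point): middle of the lid's front edge, on its underside, 143 mm from the hinge line; level with the housing's top when shut. The lid is a plate 143 mm long, 160 mm wide, 10 mm thick, 0.18 to 0.28 kg; a steel tongue (18 mm wide, 6 mm thick) sticks out 7.5 mm at the middle of this edge. Axes turn with the lid
- warmer_lid_hinge (a point): middle of the hinge line, which runs along the warmer's y, 68 mm behind the housing's centre and 100 mm above the table, level with the underside of the shut lid. The raised lid's front edge moves on an arc about it: follow that arc with the fingertips just below the edge, as a straight level push can jam on the edge by friction
- warmer_tab (a joint): angle of the larger warmer's release tab, rad: 0 at rest, 0.30 fully pressed; its hook lets go of the lid at about 0.17; it springs back when released. The hook, 22 mm wide, stands between paddle and lid, up to 112 mm above the table, its front face 91 mm in front of the housing's centre; it tips towards the robot as the tab is pressed
- warmer_tab_press (a point): where to press: on the top of the tab's black paddle, 122 mm in front of the housing's centre, 80 mm above the table. The paddle is 40 mm wide and stands out level to 138 mm in front of the centre. Press straight down: this point sinks 7 mm to release, 12 mm to the stop, at about 5 N
- mini: the smaller bottle warmer, to be left shut: the same kind of housing, 120 mm deep (x), 100 mm wide (y), 100 mm high, with its own lid and tab, the tab reaching 123 mm in front of its centre; origin at the centre of its underside. Bolted down. Its own axes: +x from the front face (towards the robot, where the release tab is) to the hinge at the back, y along its width, z up.
- mini_lid (a joint): hinge angle of the smaller warmer's lid, rad: 0 shut
- bottle_a: a capped milk bottle, 48 mm diameter, 105 mm tall, 0.13 kg, standing loose; origin at the centre of its underside; a bystander between the fronts of the warmers
- bottle_b: a capped milk bottle, 48 mm diameter, 105 mm tall, 0.13 kg, standing loose; origin at the centre of its underside; a bystander behind the warmers
- bottle_c: a capped milk bottle, 48 mm diameter, 105 mm tall, 0.13 kg, standing loose; origin at the centre of its underside; a bystander in the aluminium rack at the robot's right
- bottle_d: a capped milk bottle, 48 mm diameter, 105 mm tall, 0.13 kg, standing loose; origin at the centre of its underside; a bystander in the aluminium rack at the robot's right
- thermometer: a flat white hand thermometer, 110 x 26 x 14 mm, with a 60 mm steel probe, lying loose at the robot's left; origin at the centre of its underside; a bystander

How it is judged:
By the outcome, as a careful person would: the job done as asked, in the order asked, and still so for the second after the job is handed in, with the robot touching nothing.
It also fails if it takes over 42 s, if anything falls off the work surface, if the arm or the gripper's body presses on something with over 40 N, if the wrist force passes 120 N, or if a joint passes its speed limit or range.

## Working session

There is one attempt and no reset: what is moved stays moved. The work goes in short steps, Python scripts to look and compute and a tool call to move; the robot and the scene stay as the last step left them, time stands still between calls to the robot, and variables do not carry over. Pictures are saved under pics/ and viewed, at most 10 in all, crops included, and the job is handed in when it is done.

Besides the shell and the picture viewer there is one more tool, called after "Request:" as name(argument=value, ...), one argument or row to a line, values as JSON. apply_moves: Moves the arm, as the interface text tells. Its arguments: {"type":"object","properties":{"rows":{"type":"array"},"fingers":{"type":"number"},"grip_force":{"type":"number"}},"required":["rows"]}

```bash
mkdir -p pics; python3 - <<'E'
from bench import sense, eyes, job, models
import cv2
for c in ("top","side"):
    p,d=eyes.snapshot(c); cv2.imwrite(f"pics/{c}0.png",p[:,:,::-1])
    for n in ("warmer","warmer_tab_press","warmer_lid_hinge","warmer_lid_edge","mini","bottle_a","thermometer"):
        print(c,n,[(r["xyz"].round(0).tolist() if hasattr(r["xyz"],'round') else r["xyz"],round(float(r["confidence"]),2)) for r in models.place_of(n,c)][:5])
s=sense();print(s["time"],s["tool_pos"],s["tcp_rot"],s["finger_gap"])
E
```

```text
top warmer [([546.1, -183.0, 0.2], 0.55)]
top warmer_tab_press [([424.8, -220.8, 83.9], 0.9)]
top warmer_lid_hinge [([604.5, -163.1, 101.4], 0.66), ([534.0, 135.5, 0.8], 0.22)]
top warmer_lid_edge [([470.6, -205.0, 100.2], 0.76), ([426.2, -221.4, 85.7], 0.66)]
top mini [([535.3, 132.6, -1.6], 0.64), ([705.2, -10.5, 0.8], 0.48)]
top bottle_a [([704.0, -8.9, -1.6], 0.86), ([479.8, -5.5, -1.1], 0.65), ([571.6, -381.8, 10.7], 0.65), ([461.5, -380.2, 8.7], 0.55)]
top thermometer [([512.9, 385.1, 1.0], 0.74)]
side warmer [([479.7, -10.6, -0.2], 0.73), ([544.7, -183.6, -2.2], 0.56)]
side warmer_tab_press [([423.5, -218.9, 79.5], 0.53)]
side warmer_lid_hinge [([606.0, -160.7, 100.4], 0.56)]
side warmer_lid_edge [([473.0, -205.8, 104.4], 0.61)]
side mini [([534.6, 134.9, -2.0], 0.94)]
side bottle_a [([459.9, -376.6, 13.0], 0.89), ([478.3, -11.0, 4.2], 0.87), ([707.7, -6.4, -0.5], 0.86), ([571.5, -384.3, 11.3], 0.64)]
side thermometer [([517.1, 385.8, 1.7], 0.78)]
0.8 [132.5728741  585.1869391  231.31532292] [1.79998564e+02 6.72943661e-04 1.67233604e+02] 85.52507037668923
```

View pics/top0.png

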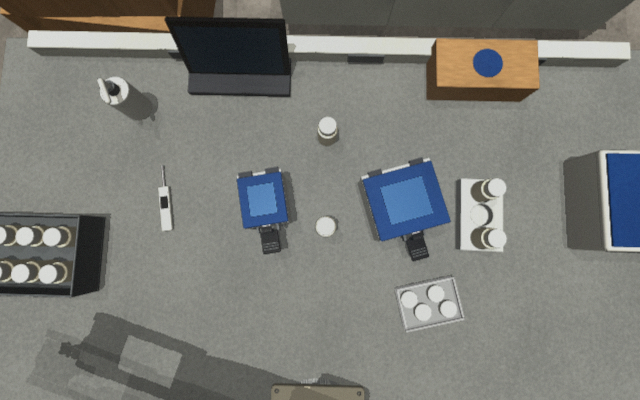

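View pics/side0.png

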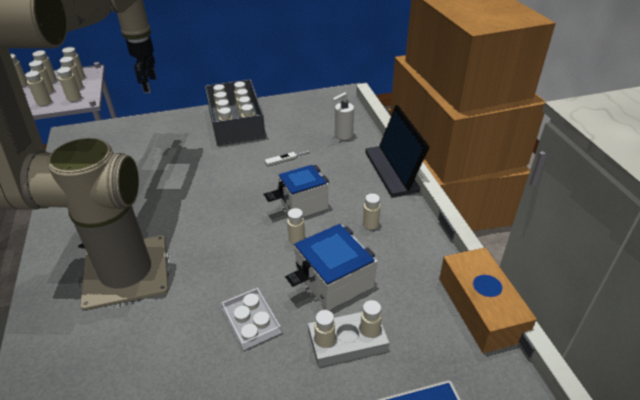

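```bash
cat > h.py <<'E'
import numpy as np, cv2
from scipy.spatial.transform import Rotation as Ro
from bench import sense, eyes, job, models
def cloud(c):
    p,d=eyes.snapshot(c); k=eyes.get_calibration(c); K,R,t=[np.array(k[a]) for a in("intrinsics","R","t")]
    v,u=np.mgrid[:400,:640]; X=np.stack([(u-K[0,2])*d/K[0,0],(v-K[1,2])*d/K[1,1],d],-1)
    return p,(X-t.ravel())@R, d>0
def rows(poses):
    """poses: list of (xyz, Rotation), first = present; prints tool-frame rows"""
    for i,((a,A),(b,B)) in enumerate(zip(poses,poses[1:])):
        print(i//5,[round(float(x),1) for x in A.inv().apply(np.subtract(b,a))]+[round(float(x),3) for x in (A.inv()*B).as_rotvec()])
def rot(e): return Ro.from_euler("xyz",e,degrees=True)
E
python3 - <<'E'
from h import *
p,X,ok=cloud("top")
m=ok&(X[...,2]>103)&(X[...,2]<118)&(np.hypot(X[...,0]-545,X[...,1]+183)<125)
b=p.astype(int); blue=m&(b[...,2]>b[...,0]+40)
q=X[blue]; r=cv2.minAreaRect(q[:,:2].astype(np.float32)); print("lid",r,np.median(q[:,2]),len(q))
c=cv2.boxPoints(r);print(c)
t=ok&(X[...,2]>15)&(np.hypot(X[...,0]-360,X[...,1]+255)<70); print("tray",X[t].min(0),X[t].max(0))
k=ok&(X[...,2]>70)&(X[...,2]<100)&(np.hypot(X[...,0]-424,X[...,1]+220)<30);print("tab",np.median(X[k],0),len(X[k]))
s=sense();p0=np.array(s["tool_pos"]);yaw=17.7;g=np.array([424,-220.5,150])
a0,a1=np.arctan2(p0[1],p0[0]),np.arctan2(g[1],g[0]);r0,r1=np.hypot(*p0[:2]),np.hypot(*g[:2])
P=[]
for f in np.linspace(0,1,21):
    a=a0+(a1-a0)*f; rr=r0+(r1-r0)*f
    P.append(([rr*np.cos(a),rr*np.sin(a),p0[2]+(g[2]-p0[2])*max(0,f-.5)*2],rot([180,0,s["tcp_rot"][2]+(yaw-s["tcp_rot"][2])*f])))
rows(P)
E
```

```text
lid ((536.788818359375, -184.27804565429688), (141.76890563964844, 159.30838012695312), 17.03173065185547) 111.00343573209436 4601
[[ 445.68237 -128.87943]
 [ 492.344   -281.20096]
 [ 627.89526 -239.67667]
 [ 581.23364  -87.35513]]
tray [ 290.12906121 -319.30587629   15.02959815] [ 426.16122664 -189.5779705    83.90280806]
tab [ 429.73452428 -215.83797464   80.1455795 ] 342
0 [-54.2, -8.6, -0.0, 0.0, -0.0, 0.13]
0 [-53.9, -6.5, -0.0, 0.0, -0.0, 0.13]
0 [-53.6, -4.4, -0.0, 0.0, -0.0, 0.13]
0 [-53.2, -2.3, -0.0, 0.0, -0.0, 0.13]
0 [-52.7, -0.3, -0.0, 0.0, -0.0, 0.13]
1 [-52.1, 1.7, 0.0, 0.0, -0.0, 0.13]
1 [-51.4, 3.6, 0.0, 0.0, -0.0, 0.13]
1 [-50.7, 5.5, 0.0, 0.0, -0.0, 0.13]
1 [-49.9, 7.3, 0.0, 0.0, -0.0, 0.13]
1 [-49.0, 9.1, 0.0, 0.0, -0.0, 0.13]
2 [-48.1, 10.8, 8.1, 0.0, -0.0, 0.13]
2 [-47.2, 12.5, 8.1, 0.0, -0.0, 0.13]
2 [-46.1, 14.1, 8.1, -0.0, -0.0, 0.13]
2 [-45.0, 15.7, 8.1, -0.0, -0.0, 0.13]
2 [-43.9, 17.1, 8.1, 0.0, -0.0, 0.13]
3 [-42.7, 18.5, 8.1, -0.0, -0.0, 0.13]
3 [-41.5, 19.9, 8.1, 0.0, -0.0, 0.13]
3 [-40.2, 21.2, 8.1, -0.0, -0.0, 0.13]
3 [-38.9, 22.4, 8.1, 0.0, -0.0, 0.13]
3 [-37.6, 23.5, 8.1, 0.0, -0.0, 0.13]
```

Request:
apply_moves(
  fingers=0,
  rows=[
    [-54, -9, 0, 0, 0, 0.13],
    [-54, -6.5, 0, 0, 0, 0.13],
    [-54, -4, 0, 0, 0, 0.13],
    [-53, -2, 0, 0, 0, 0.13],
    [-53, 0, 0, 0, 0, 0.13],
  ],
)

```text
time: 1.48
tool_pos: [360.3, 442.0, 231.4]
tcp_rot: [180.0, -0.0, 129.7]
ft_force: [0.3, 0.8, -0.0]
finger_gap: 0.3
grip_force: 0.0
```

Request:
apply_moves(
  rows=[
    [-52, 2, 0, 0, 0, 0.13],
    [-51, 4, 0, 0, 0, 0.13],
    [-51, 5.5, 0, 0, 0, 0.13],
    [-50, 7, 0, 0, 0, 0.13],
    [-49, 9, 0, 0, 0, 0.13],
  ],
)

```text
time: 2.1
tool_pos: [491.3, 226.2, 231.4]
tcp_rot: [180.0, -0.0, 92.5]
ft_force: [0.4, 1.5, -0.1]
finger_gap: 0.0
grip_force: 0.0
```

Request:
apply_moves(
  rows=[
    [-48, 11, 8, 0, 0, 0.13],
    [-47, 12.5, 8, 0, 0, 0.13],
    [-46, 14, 8, 0, 0, 0.13],
    [-45, 16, 8, 0, 0, 0.13],
    [-44, 17, 8, 0, 0, 0.13],
  ],
)

```text
time: 2.72
tool_pos: [511.7, -11.8, 191.2]
tcp_rot: [180.0, -0.0, 55.3]
ft_force: [0.3, -0.3, 0.7]
finger_gap: 0.2
grip_force: 0.0
```

Request:
apply_moves(
  rows=[
    [-43, 18.5, 8, 0, 0, 0.13],
    [-41.5, 20, 8, 0, 0, 0.13],
    [-40, 21, 8, 0, 0, 0.13],
    [-39, 22, 8, 0, 0, 0.13],
    [-37, 23, 8, 0, 0, 0.13],
  ],
)

```text
time: 3.35
tool_pos: [428.3, -220.2, 151.3]
tcp_rot: [180.0, -0.0, 18.0]
ft_force: [0.3, -0.2, -0.8]
finger_gap: 0.1
grip_force: 0.0
```

Request:
apply_moves(
  rows=[
    [-4, -2, 0, 0, 0, 0.01],
    [0, 0, 20, 0, 0, 0],
    [0, 0, 20, 0, 0, 0],
    [0, 0, 15, 0, 0, 0],
    [0, 0, 8, 0, 0, 0],
  ],
)

```text
time: 3.98
tool_pos: [424.5, -217.5, 87.5]
tcp_rot: [-180.0, 0.0, 17.8]
ft_force: [-0.2, 0.1, -0.3]
finger_gap: -0.1
grip_force: 0.0
```

```bash
python3 - <<'E'
from h import *
p,_=eyes.snapshot("side"); cv2.imwrite("pics/s1.png",cv2.resize(p[200:330,240:420,::-1],None,fx=4,fy=4))
E
```

```text
(no output)
```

View pics/s1.png

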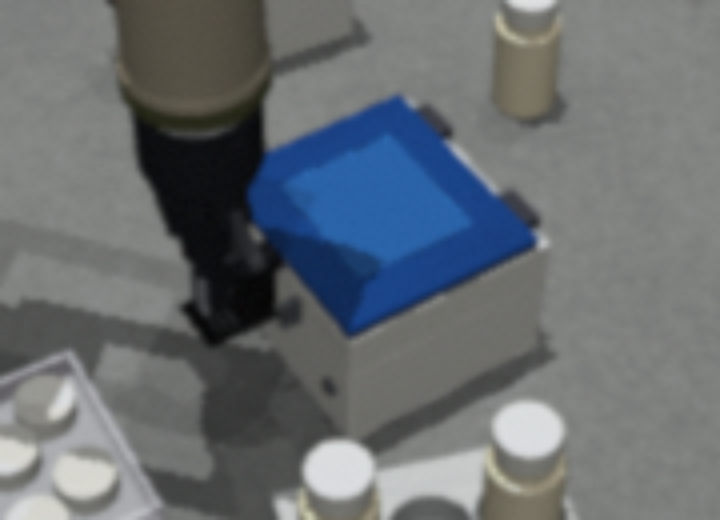

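The picture shows the shut fingers over the black paddle (crop about 215,320), the lid still shut. Now I press.

Request:
apply_moves(
  rows=[
    [0, 0, 5, 0, 0, 0],
    [0, 0, 4, 0, 0, 0],
    [0, 0, 3, 0, 0, 0],
    [0, 0, 3, 0, 0, 0],
    [0, 0, 2, 0, 0, 0],
  ],
)

```text
time: 4.65
tool_pos: [425.4, -218.4, 71.9]
tcp_rot: [179.9, -0.1, 17.7]
ft_force: [1.6, 1.2, 6.8]
finger_gap: 0.2
grip_force: 2.4
```

Request:
apply_moves(
  rows=[
    [0, 0, 0.5, 0, 0, 0],
    [0, 0, 0, 0, 0, 0],
    [0, 0, 0, 0, 0, 0],
    [0, 0, 0, 0, 0, 0],
    [0, 0, 0, 0, 0, 0],
  ],
)

```text
time: 5.28
tool_pos: [425.4, -218.5, 71.5]
tcp_rot: [179.9, -0.1, 17.7]
ft_force: [1.6, 2.1, 6.3]
finger_gap: -0.3
grip_force: 2.4
```

```bash
python3 - <<'E'
from h import *
p,X,ok=cloud("top"); c=np.array([540.5,-183]);y=np.radians(17.3)
b=p.astype(int); m=ok&(b[...,2]>b[...,0]+40)&(X[...,2]>95)&(np.hypot(X[...,0]-c[0],X[...,1]-c[1])<130)
q=X[m]; w=(q[:,:2]-c)@np.array([np.cos(y),np.sin(y)]); f=np.polyfit(w,q[:,2],1); print(len(q),"lid angle",-np.arctan(f[0]),w.min(),q[:,2].max())
p,_=eyes.snapshot("side"); cv2.imwrite("pics/s2.png",cv2.resize(p[170:330,240:420,::-1],None,fx=3,fy=3))
for c in("top","side"):print(c,[(r["xyz"],r["confidence"]) for r in (eyes.snapshot(c) and models.place_of("warmer_lid_edge",c))])
E
```

```text
3900 lid angle 0.6669993653279854 -41.59968812696302 199.11889894465878
top [([502.5, -194.4, 190.1], 0.76)]
side [([503.2, -195.2, 193.1], 0.71)]
```

View pics/s2.png

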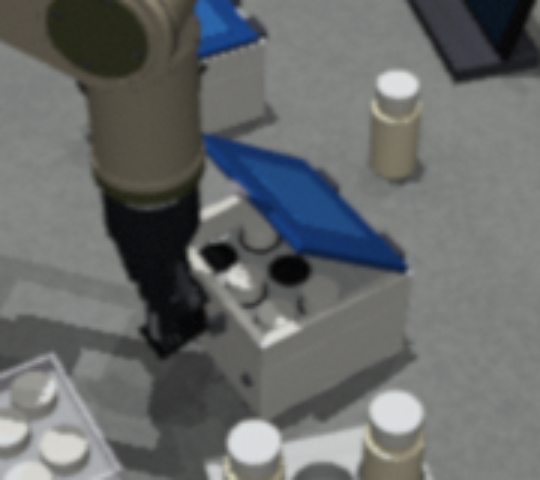

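The lid is up at about 0.67 rad, with its front edge at about (503,-195,191) and the bottles visible inside. Next I lift the fingers off the tab and bring them in front of the edge, 35 mm off its middle to clear the tongue.

Request:
apply_moves(
  rows=[
    [0, 0, -20, 0, 0, 0],
    [0, 0, -50, 0, 0, 0],
    [0, -15, -35, 0, 0, 0],
    [20, -20, 0, 0, 0, 0],
    [25, 0, 0, 0, 0, 0],
  ],
)

```text
time: 6.2
tool_pos: [456.8, -170.5, 176.2]
tcp_rot: [180.0, -0.0, 17.7]
ft_force: [0.2, -0.6, -0.3]
finger_gap: -0.2
grip_force: 0.0
```

```bash
python3 - <<'E'
from h import *
s=sense();print(s["time"],s["tool_pos"],s["tcp_rot"],s["ft_force"])
y=np.radians(17.3);R=np.array([[np.cos(y),-np.sin(y)],[np.sin(y),np.cos(y)]]);c=np.array([540.5,-183])
print("wf",(np.array(s["tool_pos"][:2])-c)@R)
P=[(s["tool_pos"],rot(s["tcp_rot"]))]
for th in np.concatenate([[.66],np.linspace(.72,1.78,19)]):
    C,S=np.cos(th),np.sin(th)
    x,z=(68-143*C-11,100+143*S-15) if th<np.pi/2 else (68-128*C-11,100+128*S)
    P.append(([*(c+R@[x,35]),z],rot(s["tcp_rot"])))
rows(P)
p,X,ok=cloud("top")
b=p.astype(int); m=ok&(b[...,2]>b[...,0]+40)&(X[...,2]>95)&(np.hypot(X[...,0]-c[0],X[...,1]-c[1])<130)
q=X[m]; w=(q[:,:2]-c)@R[:,0]; print("lid",-np.arctan(np.polyfit(w,q[:,2],1)[0]),len(q))
p,_=eyes.snapshot("side"); cv2.imwrite("pics/s3.png",cv2.resize(p[170:330,240:420,::-1],None,fx=3,fy=3))
E
```

```text
6.2 [ 456.82671083 -170.46314449  176.19939723] [ 1.79964788e+02 -9.01053247e-03  1.76909202e+01] [ 0.1696612  -0.58059085 -0.30096726]
wf [-76.15983064  36.85203202]
0 [20.2, 2.0, 3.5, 0.0, 0.0, 0.0]
0 [5.5, 0.0, -6.6, 0.0, 0.0, 0.0]
0 [5.7, 0.0, -6.2, 0.0, 0.0, 0.0]
0 [6.1, 0.0, -5.8, 0.0, 0.0, 0.0]
0 [6.4, 0.0, -5.4, 0.0, 0.0, 0.0]
1 [6.7, 0.0, -5.1, 0.0, 0.0, 0.0]
1 [7.0, 0.1, -4.7, 0.0, 0.0, 0.0]
1 [7.3, 0.1, -4.2, 0.0, 0.0, 0.0]
1 [7.5, 0.1, -3.8, 0.0, 0.0, 0.0]
1 [7.7, 0.1, -3.3, 0.0, 0.0, 0.0]
2 [7.9, 0.1, -2.9, 0.0, 0.0, 0.0]
2 [8.1, 0.1, -2.4, 0.0, 0.0, 0.0]
2 [8.2, 0.1, -1.9, 0.0, 0.0, 0.0]
2 [8.3, 0.1, -1.5, 0.0, 0.0, 0.0]
2 [8.4, 0.1, -1.0, 0.0, 0.0, 0.0]
3 [8.4, 0.1, -0.5, 0.0, 0.0, 0.0]
3 [7.9, 0.1, 0.0, 0.0, 0.0, 0.0]
3 [7.5, 0.1, 0.5, 0.0, 0.0, 0.0]
3 [7.5, 0.1, 0.9, 0.0, 0.0, 0.0]
3 [7.4, 0.0, 1.3, 0.0, 0.0, 0.0]
lid 0.7000812863685655 3018
```

View pics/s3.png

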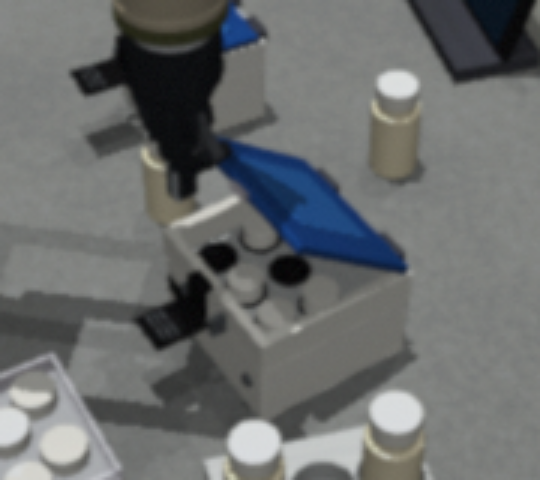

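The fingertips (crop about 180,190) stand just in front of the raised lid's edge, with their tips below it; the tab is back at rest. Next I sweep along the arc.

Request:
apply_moves(
  rows=[
    [16, 2, 3, 0, 0, 0],
    [9, 0, -6.5, 0, 0, 0],
    [6, 0, -6, 0, 0, 0],
    [6, 0, -6, 0, 0, 0],
    [6.5, 0, -5.5, 0, 0, 0],
  ],
)

```text
time: 6.92
tool_pos: [499.0, -159.9, 197.6]
tcp_rot: [180.0, 0.0, 17.7]
ft_force: [-3.1, 0.4, 1.8]
finger_gap: 0.2
grip_force: 1.3
```

Request:
apply_moves(
  rows=[
    [6.5, 0, -5, 0, 0, 0],
    [7, 0, -4.5, 0, 0, 0],
    [7.5, 0, -4, 0, 0, 0],
    [7.5, 0, -4, 0, 0, 0],
    [7.5, 0, -3.5, 0, 0, 0],
  ],
)

```text
time: 7.55
tool_pos: [533.8, -148.7, 217.9]
tcp_rot: [180.0, -0.0, 17.7]
ft_force: [-0.5, -0.8, -0.0]
finger_gap: -0.1
grip_force: 0.4
```

```bash
python3 - <<'E'
from h import *
s=sense();c=np.array([540.5,-183]);y=np.radians(17.3);R=np.array([[np.cos(y),-np.sin(y)],[np.sin(y),np.cos(y)]])
print("wf",(np.array(s["tool_pos"][:2])-c)@R,s["ft_force"],s["wrist_torque"])
p,_=eyes.snapshot("side"); cv2.imwrite("pics/s4.png",cv2.resize(p[150:330,240:420,::-1],None,fx=3,fy=3))
E
```

```text
wf [ 3.75160636 34.71255217] [-0.49278912 -0.80105851 -0.03405907] [-0.14941991  0.06362511 -0.02302582]
```

View pics/s4.png

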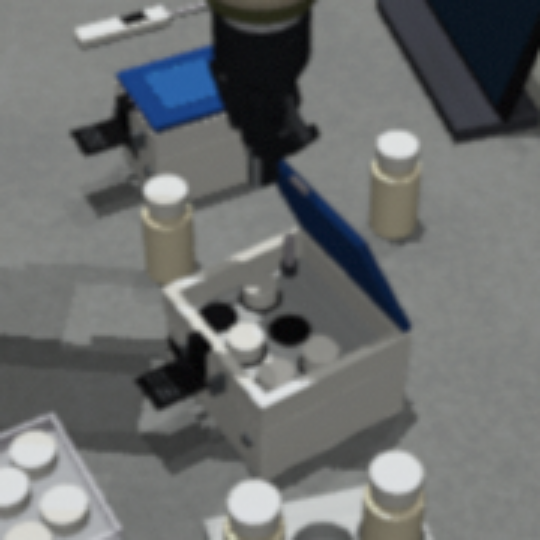

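The lid is following the fingers and now stands at about 1.15 rad, edge at crop (285,165), with low force. I continue along the arc.

Request:
apply_moves(
  rows=[
    [8, 0, -3, 0, 0, 0],
    [8, 0, -2.5, 0, 0, 0],
    [8, 0, -2, 0, 0, 0],
    [8, 0, -1.5, 0, 0, 0],
    [8.5, 0, -1, 0, 0, 0],
  ],
)

```text
time: 8.22
tool_pos: [572.3, -136.4, 227.9]
tcp_rot: [180.0, -0.0, 17.7]
ft_force: [-1.3, -0.6, 0.6]
finger_gap: -0.0
grip_force: 0.1
```

Request:
apply_moves(
  rows=[
    [8.5, 0, -0.5, 0, 0, 0],
    [8, 0, 0, 0, 0, 0],
    [7.5, 0, 0.5, 0, 0, 0],
    [7.5, 0, 1, 0, 0, 0],
    [7.5, 0, 1, 0, 0, 0],
  ],
)

```text
time: 8.85
tool_pos: [609.3, -124.5, 225.6]
tcp_rot: [-180.0, 0.0, 17.7]
ft_force: [-0.3, -0.0, -0.2]
finger_gap: -0.1
grip_force: 0.0
```

```bash
python3 - <<'E'
from h import *
s=sense();c=np.array([540.5,-183]);y=np.radians(17.3);R=np.array([[np.cos(y),-np.sin(y)],[np.sin(y),np.cos(y)]])
print("wf",(np.array(s["tool_pos"][:2])-c)@R,s["ft_force"])
p,_=eyes.snapshot("side"); cv2.imwrite("pics/s5.png",cv2.resize(p[150:330,240:420,::-1],None,fx=3,fy=3))
E
```

```text
wf [83.09398663 35.34941109] [-0.30128919 -0.03519707 -0.22054009]
```

View pics/s5.png

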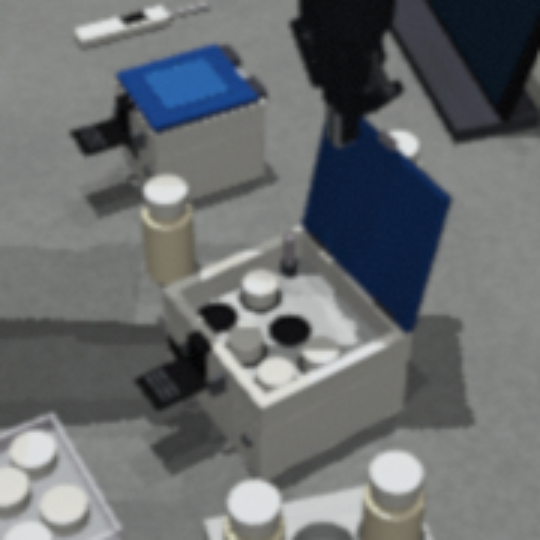

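The lid is past upright and the tool force is near zero. I pull the hand back and up, then check.

Request:
apply_moves(
  rows=[
    [-10, 0, 0, 0, 0, 0],
    [-25, 0, 0, 0, 0, 0],
    [-40, 0, -10, 0, 0, 0],
    [-50, 0, -20, 0, 0, 0],
    [-40, 0, -20, 0, 0, 0],
  ],
)

```text
time: 9.52
tool_pos: [449.3, -175.3, 276.1]
tcp_rot: [180.0, 0.0, 17.7]
ft_force: [0.3, -0.4, 0.3]
finger_gap: 0.0
grip_force: 0.0
```

Request:
apply_moves(
  rows=[
    [-20, 0, -20, 0, 0, 0],
    [0, 0, 0, 0, 0, 0],
    [0, 0, 0, 0, 0, 0],
    [0, 0, 0, 0, 0, 0],
    [0, 0, 0, 0, 0, 0],
  ],
)

```text
time: 10.15
tool_pos: [432.7, -180.5, 294.7]
tcp_rot: [-179.9, 0.1, 17.7]
ft_force: [-0.1, 0.5, 1.0]
finger_gap: 0.1
grip_force: 0.0
```

```bash
python3 - <<'E'
from h import *
p,X,ok=cloud("side");cv2.imwrite("pics/s6.png",p[100:400,200:520,::-1])
c=np.array([540.5,-183]);y=np.radians(17.3);u=np.array([np.cos(y),np.sin(y)])
b=p.astype(int); m=ok&(b[...,2]>b[...,0]+25)&(X[...,2]>120)&(X[...,2]<260)&(np.hypot(X[...,0]-620,X[...,1]+155)<110)
q=X[m];w=(q[:,:2]-c)@u; f=np.polyfit(q[:,2],w,1);print(len(q),"lid angle",np.pi/2+np.arctan(f[0]))
for n in("warmer_lid_edge","bottle_a","mini","thermometer"): print(n,[(np.round(r["xyz"]),round(float(r["confidence"]),2)) for r in models.place_of(n,"side")])
print(sense()["tool_pos"],sense()["ft_force"])
E
```

```text
2049 lid angle 1.8565856332811461
warmer_lid_edge [(array([ 646., -152.,  236.]), 0.95)]
bottle_a [(array([ 571., -383.,   10.]), 0.78), (array([ 461., -378.,   10.]), 0.77), (array([477., -10.,   3.]), 0.73)]
mini [(array([538., 135.,  -1.]), 0.83)]
thermometer [(array([ 428., -222.,   81.]), 0.45)]
[ 432.73084458 -180.83984349  295.58334866] [ 0.75028717  0.33669471 -0.7303378 ]
```

View pics/s6.png

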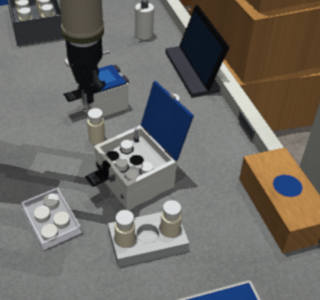

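The lid rests at its stop (1.86 rad, crop about 165,120), the hand is clear, and the small warmer and the bottles in view stand where they were.

```bash
python3 -c "
from bench import job
print(job.hand_in())"
```

```text
the job is handed in; nothing more can be done
None
```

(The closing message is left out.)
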